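Restack a sharpened mincer cutting set on its carrier stand

ROBOT

A 6-joint arm with a two-finger parallel gripper is mounted at the origin on the work surface. World frame = base frame: x ahead of the robot, y to its left, z up, the work surface at z = 0. Lengths are in mm, angles in rad, forces in N, time in s.
With the tool pointing down it reaches from about 400 to 825 mm from the base axis. Payload 7 kg.
Tool frame: the origin (TCP) lies midway between the tips of the shut fingers; the grasp point (between the pads) lies 19 mm behind it (robot.hold_point_z is the z of the grasp point in the tool frame, in mm); z points along the fingers, y is the direction in which the jaws open and shut (so a half turn about z gives the same grasp; the last joint's range is limited). The gripper opens to 85 mm and grips with 20 to 120 N. Pads are 22 mm wide; open, the fingers measure 114 mm over their backs; the gripper's body (76 mm by 85 mm) begins 54 mm behind the grasp point. The pads swing forward as they close: fully open they stand 13 mm farther back than shut.
Start: joints at [-0.94, 0.359, 0.012, 0, -1.224, -0.288], TCP at [226.857, -635.713, 231.302] pointing down, gripper open.
Joint ranges: [-3.07, 3.07], [-1.43, 2.12], [-1.02, 1.25], [-3.03, 1.67], [-3.05, -0], [-3.03, 3.03]. Speed limits (rad/s): [2.39, 2.39, 3.01, 3.14, 3.14, 3.14].

INTERFACE

Orientations are given as a rotation vector (axis times angle).
In Python, from rig import robot gives the robot as it stands.
- The arm moves only by the shell command python3 -m inch 'ROWS' [FORCE]. ROWS is JSON, a list of rows, each an object with "dr": the turn, a rotation vector about the world's x, y, z in rad, a list of three; "xyz": the shift along the world's x, y, z in m, a list of three; "fingers": the closure in counts, from 0 (fully open) to 255 (shut). In form: [{"dr": [wx, wy, wz], "xyz": [dx, dy, dz], "fingers": fingers}, ...]. A call has exactly 5 rows; each row is the pose to reach, as a shift and turn from the pose commanded when the call began; what a row does not reach only later rows make up. A row lasts 1/8 s, in which the tool goes at most 62.5 mm and 10.7 degrees, less where a joint would pass 70% of its speed; a pose out of reach is approached as far as the arm can. A call with a gripper value outside its range is refused whole. The fingers move at their own pace and stop on an object; FORCE is the grip in N (left out, the last holds). Time passes only in rows, so rows that repeat a pose let the fingers close, or fill a call up. It gives the time, the measured TCP pose, the force and the opening at its end, in the units of the state.
- robot.read_state(): the state, without advancing time (a new reading comes with each control period).
- robot.capture(name): name is "scene" or "top"; returns (picture, depth): 420x560x3 uint8, red, green, blue; 420x560 float32, mm along the optical axis (not along the pixel's ray), 0 where there is no reading.
- robot.calibration(name): a dict with "camera_matrix" (3x3 intrinsics, pixels), "R" (3x3) and "t" (3): a world point X has camera coordinates R X + t. Camera axes: x right, y down, z forward; pixel columns grow to the right and rows downward; lengths in mm; the calibration is good to about 2 mm. A picture is of the moment at which its call begins. calibration takes no time and is no camera call.
- robot.finish_job(): hands the job in, once; it reports no verdict.
The state is a dict: "t": time; "joints": joint angles; "dq": joint speeds; "joint_efforts": joint torques, N m; "ee_pos": TCP position; "orientation": TCP orientation; "wrist_force": force on the tool from outside, world axes, zero at the start; "moment": the same for the moment, N m; "grip_width": finger opening in mm.
Only numpy, scipy, OpenCV 4.12 (cv2) and the standard library are available. Lean on these libraries where they do the work, as an engineer would, in place of code of your own. Each camera call takes 0.05 s, during which the arm holds its last target. There are 200 camera calls.

TASK

The butcher's mincer cutting set is sharpened and lies about the bench: put it back on the pin of its carrier stand in working order, from the bottom up: kidney plate (the one with three big openings), four-armed knife, hole plate, and last the plain spacer ring, centred on top. Lower each piece until it lies flat on the one below, so that the finished stack is even all round; do not let the steel drop. Leave the scissors, the sharpening stone and the steel pot where they are.

Things in the scene. Friction and masses are not known exactly. Their poses are not given: they have to be found in the camera images.
- precutter_mid (a point): Kidney plate of the mincer set: steel disc, 60 mm across, 10 mm thick, 18 mm round bore in the middle, with three large curved openings between hub and rim, like a three-spoked wheel; 130 g. Point: its centre, half-way up (5 mm above its underside); z up. Lies flat on the bench at any yaw; both faces are alike. Pick it from above. Grasp it across its rim (60 mm).
- knife_mid (a point): Mincer knife: steel cross with four equal straight arms, 60 mm from arm end to arm end, 12 mm thick, arms 13 mm wide, 16 mm square bore in the middle; 90 g. Point: its centre, half-way up (6 mm above its underside); its x and y axes run along the arms, z up. Lies flat on the bench at any yaw; both faces are alike. Pick it from above. Grasp it across the ends of two opposite arms (60 mm).
- plate_mid (a point): Hole plate of the mincer set: steel disc, 60 mm across, 9 mm thick, 18 mm round bore in the middle, and two circles of small 8 mm holes, which look like dark spots; 140 g. Point: its centre, half-way up (4.5 mm above its underside); z up. Lies flat on the bench at any yaw; both faces are alike. Pick it from above. Grasp it across its rim (60 mm).
- spacer_mid (a point): Spacer ring of the mincer set: plain steel ring, 60 mm outside, 45 mm inside, 8 mm thick, without spokes or holes; 80 g. Point: its centre, half-way up (4 mm above its underside); z up. Lies flat on the bench at any yaw; both faces are alike. Pick it from above. Grasp it across its outside (60 mm).
- stand_seat (a point): Carrier stand, held fast to the bench: white plastic, round foot 88 mm across, 6 mm high; on it a round seat 48 mm across, its flat top 16 mm above the bench; in the middle an upright steel pin, 11 mm thick, rising 36 mm above the seat (top 6 mm tapered). Point: centre of the seat's top, at the foot of the pin; z up. The stacked set is 39 mm high; the pin does not centre the spacer ring.
- stone_mid (a point): Bystander: two-layer sharpening stone, 100 x 40 x 22 mm, brown on grey, loose, lying among the pieces with its length roughly across the bench. Point: its centre, half-way up (11 mm); x along its length. Leave it.
- pot: Bystander: open round steel pot, 90 mm across the rim, 75 mm high, empty and loose, at the right of the work. Origin: centre of its underside. Leave it.
- scissors: Bystander: pair of closed steel scissors lying flat, about 210 mm long, 65 mm over the finger rings and 10 mm high, loose, at the left of the work. Origin: on the bench close to the pivot screw; x points to the blade tips. Leave it.
There are look-alikes about, which are no part of the job. Leave any purple or yellow look-alike of the part that bears precutter_mid alone. What is shaped like the part that bears plate_mid but turquoise is not meant.

How it is judged (in metres and radians):
On the way, in this order (a step that is already met when the one before it is completed fails the run):
1. the kidney plate lies on the stand's seat, on the pin (z of precutter_mid in the frame of stand_seat between 0.0025 and 0.0075 m and horizontal distance between precutter_mid and stand_seat below 0.008 m and angle between precutter_mid's own z axis and vertical below 0.1 rad), for 0.2 s.
2. the knife lies on the kidney plate, on the pin (z of knife_mid in the frame of stand_seat between 0.0135 and 0.0185 m and horizontal distance between knife_mid and stand_seat below 0.008 m and angle between knife_mid's own z axis and vertical below 0.1 rad), for 0.2 s.
3. the hole plate lies on the knife, on the pin (z of plate_mid in the frame of stand_seat between 0.024 and 0.029 m and horizontal distance between plate_mid and stand_seat below 0.008 m and angle between plate_mid's own z axis and vertical below 0.1 rad), for 0.2 s.
4. the spacer ring lies centred on the hole plate (z of spacer_mid in the frame of stand_seat between 0.0325 and 0.0375 m and horizontal distance between spacer_mid and stand_seat below 0.008 m and angle between spacer_mid's own z axis and vertical below 0.1 rad), for 0.2 s.
At the end, for the whole second after the job is handed in: From the bottom up on the stand: kidney plate on the seat, knife, hole plate, spacer ring; each within 2.5 mm of the height at which it lies on the one below, within 8 mm of the pin's axis, level within 0.1 rad, and at rest (all of step 1 and all of step 2 and all of step 3 and all of step 4 and linear speed of each of precutter, knife, plate, spacer below 0.02 m/s); the robot touches nothing.
It fails at once if sharpening stone pushed more than 30 mm from its place (distance of stone_mid from where it was at the start of the episode above 0.03 m).
It fails at once if pot pushed more than 30 mm from its place (distance of pot from where it was at the start of the episode above 0.03 m).
It fails at once if scissors pushed more than 30 mm from its place (distance of scissors from where it was at the start of the episode above 0.03 m).
It fails at once if a piece of the set is let fall (faster than 0.5 m/s, the speed of a 13 mm drop, with no finger on it) ((linear speed of precutter above 0.5 m/s and contact force between the fingers and precutter below 0.1 N) or (linear speed of knife above 0.5 m/s and contact force between the fingers and knife below 0.1 N) or (linear speed of plate above 0.5 m/s and contact force between the fingers and plate below 0.1 N) or (linear speed of spacer above 0.5 m/s and contact force between the fingers and spacer below 0.1 N)).
It also fails if it takes over 96 s, if anything falls off the work surface, if the arm or the gripper's body presses on something with over 40 N, if the wrist force passes 120 N, or if a joint passes its speed limit or range.

## Working session

There is one attempt and no reset: what is moved stays moved. The work goes in short steps, Python scripts to look and compute and a shell command to move; the robot and the scene stay as the last step left them, time stands still between calls to the robot, and variables do not carry over. Pictures are saved under pics/ and viewed, about 12 in all and at most 16, crops included, and the job is handed in when it is done.

```bash
mkdir -p pics; ls
python3 - <<'E'
from rig import robot
import cv2,numpy as np
for n in("top","scene"):
    p,d=robot.capture(n); cv2.imwrite(f"pics/{n}0.png",p[:,:,::-1]); np.savez(f"{n}0.npz",p=p,d=d)
    c=robot.calibration(n); print(n,np.round(c["camera_matrix"],1).tolist(),np.round(c["R"],3).tolist(),np.round(c["t"],1).tolist())
print(robot.read_state(),robot.hold_point_z)
E
```

```text
pics
top [[532.6, 0.0, 277.0], [0.0, 532.6, 213.2], [0.0, 0.0, 1.0]] [[0.029, -1.0, 0.008], [-0.998, -0.03, -0.054], [0.054, -0.006, -0.999]] [-38.6, 587.0, 1241.9]
scene [[457.1, 0.0, 284.9], [0.0, 457.1, 220.3], [0.0, 0.0, 1.0]] [[0.889, 0.458, -0.013], [0.319, -0.64, -0.699], [-0.329, 0.617, -0.715]] [-527.3, -178.9, 1563.8]
{'t': 0.1, 'joints': array([-9.39914441e-01,  3.59327269e-01,  1.11777979e-02, -3.16310271e-04,
       -1.22410186e+00, -2.88107643e-01]), 'dq': array([-0.00112819, -0.00164301,  0.00294576,  0.0022294 , -0.0018275 ,
        0.00043774]), 'joint_efforts': array([-8.50203396e-04, -5.84764910e+01,  2.94107920e+01,  6.95448518e+00,
       -3.17691352e-03, -1.90118129e-05]), 'ee_pos': array([ 226.71286572, -635.34252066,  230.46009641]), 'orientation': array([ 5.35565066e-01, -3.09522050e+00, -2.25536573e-03]), 'wrist_force': array([ 0.93530968, -0.0539238 ,  0.26461982]), 'moment': array([-0.00606383, -0.03193176, -0.00828041]), 'grip_width': 85.26688684375382} -18.700000000000003
```

View pics/top0.png

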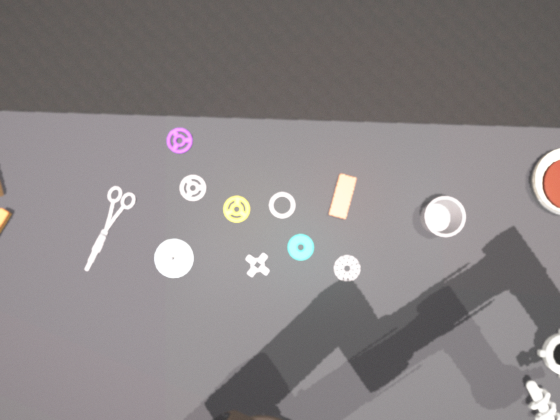

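View pics/scene0.png

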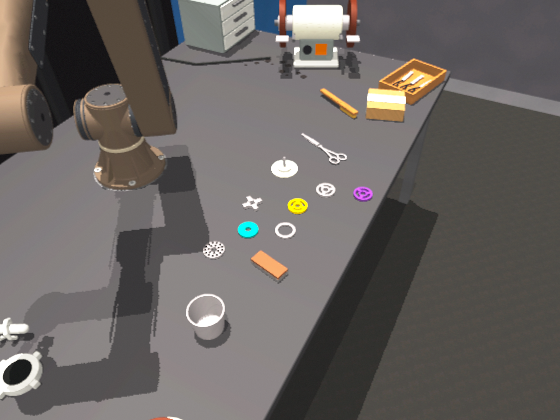

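The top view shows these candidates:
- **Kidney plate:** steel (193,188), purple (179,140) or yellow (237,209). I choose the steel one.
- **Hole plate:** steel (347,268) or turquoise (301,247). I choose the steel one.
- **Spacer ring:** (282,205).
- **Knife:** (257,265).
- **Stand:** (174,258).

Next I'll make one close crop to check the choice and measure the positions.

```bash
cat > h.py <<'E'
from rig import robot
import cv2,numpy as np
def ray(n,uv,z):
    c=robot.calibration(n);K,R,t=map(np.array,(c["camera_matrix"],c["R"],c["t"]))
    d=R.T@np.linalg.solve(K,[uv[0],uv[1],1]);o=-R.T@t
    return o+d*(z-o[2])/d[2]
def proj(n,X):
    c=robot.calibration(n);q=np.array(c["camera_matrix"])@(np.array(c["R"])@np.array(X)+np.array(c["t"]));return q[:2]/q[2]
def blob(p,uv,r,thr=None):
    """silhouette hull centre of the bright, colourless blob around uv"""
    x,y=map(int,np.round(uv));w=p[y-r:y+r,x-r:x+r];w=cv2.resize(w,None,fx=4,fy=4,interpolation=cv2.INTER_CUBIC)
    g=cv2.cvtColor(w,cv2.COLOR_RGB2GRAY);s=w.max(2).astype(int)-w.min(2)
    T=thr or cv2.threshold(g,0,255,cv2.THRESH_OTSU)[0]
    m=((g>T)&(s<60)).astype(np.uint8)
    m=cv2.morphologyEx(m,cv2.MORPH_CLOSE,np.ones((9,9)))
    cs,_=cv2.findContours(m,cv2.RETR_EXTERNAL,cv2.CHAIN_APPROX_NONE);h=cv2.convexHull(max(cs,key=cv2.contourArea))
    M=cv2.moments(h);c=np.array([M["m10"]/M["m00"],M["m01"]/M["m00"]])
    f=lambda a:(np.array(a)+.5)/4-.5+[x-r,y-r]
    return f(c),cv2.minAreaRect(h),f(h[:,0]),T
E
python3 - <<'E'
from h import *
P={n:np.load(n+"0.npz")["p"] for n in("top","scene")};D={n:np.load(n+"0.npz")["d"] for n in("top","scene")}
it={"kidney":((193,188),(326,189),5),"knife":((257,265),(252,203),6),"plate":((347,268),(214,250),4.5),"spacer":((282,205),(285,230),4),"stand":((174,258),(285,169),6)}
for k,(a,b,z) in it.items():
    for n,uv in(("top",a),("scene",b)):
        r=26 if k=="stand" else 19
        c,mr,h,T=blob(P[n],uv,r); w=np.array([ray(n,q,z) for q in h])
        e=cv2.fitEllipse(w[:,:2].astype(np.float32))
        print(k,n,np.round(c,1),"T",T,"world",np.round(ray(n,c,z)[:2],1),"ell",np.round(e[0],1),np.round(e[1],1),"rect",np.round(cv2.minAreaRect(w[:,:2].astype(np.float32))[1:][0],1),cv2.minAreaRect(w[:,:2].astype(np.float32))[2])
crop=np.vstack([cv2.resize(P["top"][120:290,150:370],None,fx=3,fy=3,interpolation=cv2.INTER_CUBIC)])
cv2.imwrite("pics/crop1.png",crop[:,:,::-1])
E
```

```text
kidney top [192.4 187.4] T 204.0 world [643.9 182.4] ell [644.  182.4] [64.1 64.6] rect [63.5 64.4] 1.745583415031433
kidney scene [325.2 189. ] T 182.0 world [640.5 191.2] ell [640.3 191.4] [62.6 65.6] rect [61.8 64.2] 24.565631866455078
knife top [257.  264.6] T 207.0 world [465.2  22.5] ell [465.2  22.5] [64.8 65.7] rect [54.5 54.8] 8.630451202392578
knife scene [251.7 202. ] T 185.0 world [459.8  32.4] ell [459.9  33. ] [62.7 64.5] rect [52.8 53. ] 8.97813892364502
plate top [346.6 267.7] T 202.0 world [ 464.1 -190.2] ell [ 464.  -190.2] [63.1 65.1] rect [61.5 64.2] 1.6556910276412964
plate scene [213.6 249.2] T 174.0 world [ 460.2 -183.2] ell [ 459.7 -182.6] [60.9 64.3] rect [63.2 58.2] 87.80892944335938
spacer top [281.7 204.7] T 206.0 world [609.1 -31.8] ell [609.1 -31.9] [64.5 64.7] rect [63.8 64.2] 46.673702239990234
spacer scene [284.8 229.6] T 183.0 world [605.9 -24.7] ell [605.5 -24.3] [61.8 64.3] rect [62.5 61.7] 81.65110778808594
stand top [173.5 257.9] T 206.0 world [475.2 220.5] ell [475.3 220.5] [93.9 94.4] rect [93.2 93.9] 2.173384666442871
stand scene [284.  167.7] T 189.0 world [472.8 227.3] ell [471.9 229.4] [ 89.9 109.2] rect [94.4 95.1] 71.35213470458984
```

View pics/crop1.png

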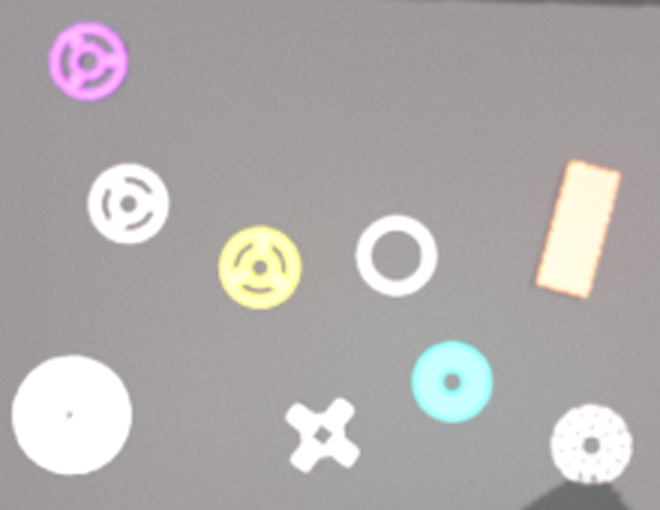

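The crop confirms the steel kidney plate (three curved slots), the cross knife, the plain ring and the dotted steel plate. The knife arms lie at about -36.4° / 53.6°. Now I'll swing toward the kidney plate at about (643,184).

```bash
python3 -m inch '[{"dr":[0,0,0],"xyz":[0.028,0.055,0],"fingers":57},{"dr":[0,0,0],"xyz":[0.056,0.11,0],"fingers":57},{"dr":[0,0,0],"xyz":[0.084,0.165,0],"fingers":57},{"dr":[0,0,0],"xyz":[0.112,0.22,0],"fingers":57},{"dr":[0,0,0],"xyz":[0.14,0.274,0],"fingers":57}]' 40
python3 -m inch '[{"dr":[0,0,0],"xyz":[0.028,0.055,0],"fingers":57},{"dr":[0,0,0],"xyz":[0.056,0.11,0],"fingers":57},{"dr":[0,0,0],"xyz":[0.084,0.165,0],"fingers":57},{"dr":[0,0,0],"xyz":[0.112,0.22,0],"fingers":57},{"dr":[0,0,0],"xyz":[0.14,0.274,0],"fingers":57}]'
```

```text
t: 0.72
ee_pos: [367.3, -359.8, 231.2]
orientation: [0.536, -3.096, -0.0]
wrist_force: [2.1, -1.0, -0.1]
grip_width: 66.3
t: 1.35
ee_pos: [507.3, -85.6, 231.4]
orientation: [-0.536, 3.095, 0.0]
wrist_force: [1.1, 0.2, 0.2]
grip_width: 65.6
```

```bash
python3 -m inch '[{"dr":[0,0,0],"xyz":[0.028,0.055,0],"fingers":57},{"dr":[0,0,0],"xyz":[0.056,0.11,0],"fingers":57},{"dr":[0,0,0],"xyz":[0.084,0.165,0],"fingers":57},{"dr":[0,0,0],"xyz":[0.112,0.22,0],"fingers":57},{"dr":[0,0,0],"xyz":[0.136,0.27,0],"fingers":57}]'
python3 -m inch '[{"dr":[0,0,0],"xyz":[0,0,-0.05],"fingers":57},{"dr":[0,0,0],"xyz":[0,0,-0.1],"fingers":57},{"dr":[0,0,0],"xyz":[0,0,-0.15],"fingers":57},{"dr":[0,0,0],"xyz":[0,0,-0.19],"fingers":57},{"dr":[0,0,0],"xyz":[0,0,-0.201],"fingers":57}]'
python3 - <<'E'
from h import *
a=[]
for n in("scene","top"):
    p,d=robot.capture(n); u,v=map(int,proj(n,[643,184,20])); a.append(cv2.resize(p[v-55:v+45,u-65:u+65],(520,400),interpolation=cv2.INTER_CUBIC))
cv2.imwrite("pics/g1.png",cv2.resize(np.hstack(a),(800,308))[:,:,::-1])
E
```

```text
t: 1.98
ee_pos: [643.3, 184.4, 230.7]
orientation: [0.536, -3.095, 0.0]
wrist_force: [1.1, -0.1, 0.8]
grip_width: 65.9
t: 2.6
ee_pos: [641.0, 181.3, 27.1]
orientation: [0.534, -3.09, 0.003]
wrist_force: [0.2, 0.6, 0.2]
grip_width: 66.0
```

View pics/g1.png

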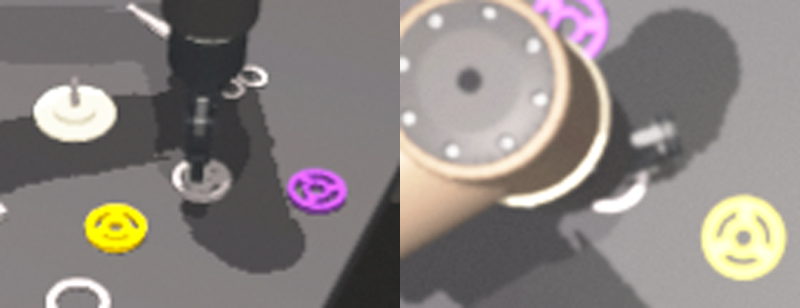

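The scene view shows the gripper centred over the steel plate (about (200,180) in the crop), with purple and yellow well clear. I'll open wider and descend.

```bash
python3 -m inch '[{"dr":[0,0,0],"xyz":[0,0,0],"fingers":22},{"dr":[0,0,0],"xyz":[0,0,0],"fingers":22},{"dr":[0,0,0],"xyz":[0,0,-0.01],"fingers":22},{"dr":[0,0,0],"xyz":[0,0,-0.02],"fingers":22},{"dr":[0,0,0],"xyz":[0,0,-0.027],"fingers":22}]'
for i in 1 2; do :; done
python3 -m inch '[{"dr":[0,0,0],"xyz":[0,0,-0.001],"fingers":22},{"dr":[0,0,0],"xyz":[0,0,-0.002],"fingers":22},{"dr":[0,0,0],"xyz":[0,0,-0.003],"fingers":22},{"dr":[0,0,0],"xyz":[0,0,-0.003],"fingers":22},{"dr":[0,0,0],"xyz":[0,0,-0.003],"fingers":22}]'
```

```text
t: 3.32
ee_pos: [642.4, 182.0, 2.2]
orientation: [0.536, -3.095, 0.001]
wrist_force: [0.8, 0.4, -0.4]
grip_width: 77.7
t: 3.95
ee_pos: [643.0, 182.3, 0.5]
orientation: [-0.536, 3.095, 0.0]
wrist_force: [-0.2, -0.7, 0.2]
grip_width: 77.8
```

```bash
python3 -m inch '[{"dr":[0,0,0],"xyz":[0,0,-0.002],"fingers":22},{"dr":[0,0,0],"xyz":[0,0,-0.002],"fingers":50},{"dr":[0,0,0],"xyz":[0,0,-0.002],"fingers":110},{"dr":[0,0,0],"xyz":[0,0,-0.002],"fingers":110},{"dr":[0,0,0],"xyz":[0,0,-0.002],"fingers":110}]' 40
python3 - <<'E'
from h import *
s=robot.read_state();print(s["ee_pos"],s["wrist_force"],s["moment"],s["grip_width"])
E
```

```text
t: 4.58
ee_pos: [642.9, 182.3, -1.1]
orientation: [-0.536, 3.095, -0.0]
wrist_force: [-2.2, -0.3, 4.7]
grip_width: 57.6
[642.91617758 182.25572244  -1.1098396 ] [-2.15681777 -0.27856719  4.73473855] [-0.20882239  0.73337831  0.05338751] 57.61964451897329
```

```bash
python3 -m inch '[{"dr":[0,0,0],"xyz":[0,0,0],"fingers":22},{"dr":[0,0,0],"xyz":[0,0,0.001],"fingers":22},{"dr":[0,0,0],"xyz":[0,0,0.002],"fingers":22},{"dr":[0,0,0.15],"xyz":[0,0,0.002],"fingers":22},{"dr":[0,0,0.33],"xyz":[0,0,0.002],"fingers":22}]'
python3 -m inch '[{"dr":[0,0,0.18],"xyz":[0,0,0],"fingers":22},{"dr":[0,0,0.36],"xyz":[0,0,0],"fingers":22},{"dr":[0,0,0.54],"xyz":[0,0,0],"fingers":22},{"dr":[0,0,0.72],"xyz":[0,0,0],"fingers":22},{"dr":[0,0,0.9],"xyz":[0,0,0],"fingers":22}]'
python3 -m inch '[{"dr":[0,0,0.17],"xyz":[0,0,0],"fingers":22},{"dr":[0,0,0.34],"xyz":[0,0,0],"fingers":22},{"dr":[0,0,0.34],"xyz":[0,0,0],"fingers":22},{"dr":[0,0,0.34],"xyz":[0,0,0],"fingers":22},{"dr":[0,0,0.34],"xyz":[0,0,0],"fingers":22}]'
python3 -m inch '[{"dr":[0,0,0],"xyz":[0,0,0],"fingers":50},{"dr":[0,0,0],"xyz":[0,0,0],"fingers":110},{"dr":[0,0,0],"xyz":[0,0,0],"fingers":110},{"dr":[0,0,0],"xyz":[0,0,0],"fingers":110},{"dr":[0,0,0],"xyz":[0,0,0],"fingers":110}]'
python3 - <<'E'
from h import *
s=robot.read_state();print(s["joints"],s["ee_pos"],s["moment"])
E
```

```text
t: 5.2
ee_pos: [642.9, 182.3, 0.3]
orientation: [1.045, -2.963, -0.0]
wrist_force: [-0.8, -0.7, -0.5]
grip_width: 78.2
t: 5.82
ee_pos: [642.9, 182.3, 0.3]
orientation: [2.23, -2.213, -0.0]
wrist_force: [0.6, -1.1, 0.7]
grip_width: 77.8
t: 6.45
ee_pos: [642.8, 182.3, 0.3]
orientation: [2.565, -1.814, -0.0]
wrist_force: [1.2, 0.5, 0.2]
grip_width: 78.1
t: 7.08
ee_pos: [643.2, 182.4, 1.2]
orientation: [-2.566, 1.811, -0.001]
wrist_force: [-2.2, -0.3, 5.9]
grip_width: 57.1
[ 5.67454193e-01  5.58824307e-01 -2.46854163e-01  3.39027329e-04
 -7.64324587e-01 -2.26002119e-01] [643.17248984 182.39578694   1.23417554] [-0.11917843  0.63399779 -0.06608795]
```

```bash
python3 -m inch '[{"dr":[0,0,0],"xyz":[0,0,0],"fingers":22},{"dr":[0,0,0],"xyz":[0,0,0],"fingers":22},{"dr":[0,0,0],"xyz":[0,0,0.02],"fingers":22},{"dr":[0,0,0],"xyz":[0,0,0.06],"fingers":22},{"dr":[0,0,0],"xyz":[0,-0.03,0.11],"fingers":22}]'
python3 -m inch '[{"dr":[0,0,0],"xyz":[0,-0.05,0.02],"fingers":22},{"dr":[0,0,0],"xyz":[0,-0.1,0.04],"fingers":22},{"dr":[0,0,0],"xyz":[0,-0.15,0.04],"fingers":22},{"dr":[0,0,0],"xyz":[0,-0.2,0.04],"fingers":22},{"dr":[0,0,0],"xyz":[0,-0.24,0.04],"fingers":22}]'
cat > m.py <<'E'
from h import *
def meas(P,it,r=19):
    for k,(X,z) in it.items():
        for n in("top","scene"):
            uv=proj(n,[*X,z]); c,mr,h,T=blob(P[n],uv,r); w=np.array([ray(n,q,z)[:2] for q in h]).astype(np.float32)
            print(k,n,np.round(c,1),T,"xy",np.round(ray(n,c,z)[:2],1),"rect",np.round(cv2.minAreaRect(w)[1],1))
E
python3 - <<'E'
from m import *
P={n:robot.capture(n)[0] for n in("top","scene")}
for n in P: cv2.imwrite(f"pics/{n}2.png",P[n][:,:,::-1])
meas(P,{"kidney":((643,182.3),10)})
cv2.imwrite("pics/c2.png",np.hstack([cv2.resize(P[n][v-40:v+40,u-50:u+50],(400,320),interpolation=cv2.INTER_CUBIC) for n in P for u,v in [map(int,proj(n,[643,182,5]))]])[:,:,::-1])
print("old z=top face")
P={n:np.load(n+"0.npz")["p"] for n in("top","scene")}
meas(P,{"kidney":((643,184),10),"knife":((463,25),12),"plate":((463,-188),9),"spacer":((608,-29),8)})
meas(P,{"stand":((475,222),6)},26)
E
```

```text
t: 7.7
ee_pos: [642.3, 153.0, 110.1]
orientation: [2.567, -1.807, -0.002]
wrist_force: [1.2, -0.8, -0.6]
grip_width: 78.1
t: 8.32
ee_pos: [642.5, -89.6, 150.2]
orientation: [2.566, -1.812, -0.0]
wrist_force: [0.6, -0.8, 0.1]
grip_width: 77.8
kidney top [189.7 172.9] 214.0 xy [678.  189.2] rect [25.1 89.8]
kidney scene [324.7 189. ] 175.0 xy [641.  185.6] rect [62.4 63.2]
old z=top face
kidney top [192.4 187.4] 204.0 xy [643.5 181.7] rect [63.2 64.1]
kidney scene [325.2 189. ] 182.0 xy [642.5 185.9] rect [61.5 63.8]
knife top [257.  264.6] 207.0 xy [465.4  22.3] rect [54.3 54.6]
knife scene [251.7 202. ] 185.0 xy [463.4  27.1] rect [52.5 52.7]
plate top [346.6 267.7] 202.0 xy [ 464.3 -189.6] rect [61.2 64. ]
plate scene [213.6 249.2] 173.0 xy [ 462.8 -186.2] rect [63.2 58. ]
spacer top [281.7 204.7] 206.0 xy [608.8 -31.8] rect [63.6 64. ]
spacer scene [284.8 229.6] 183.0 xy [607.7 -28.1] rect [62.2 61.4]
stand top [173.5 257.9] 205.0 xy [475.2 220.6] rect [93.2 93.9]
stand scene [284.  167.7] 189.0 xy [472.8 227.3] rect [94.4 95.1]
```

View pics/c2.png

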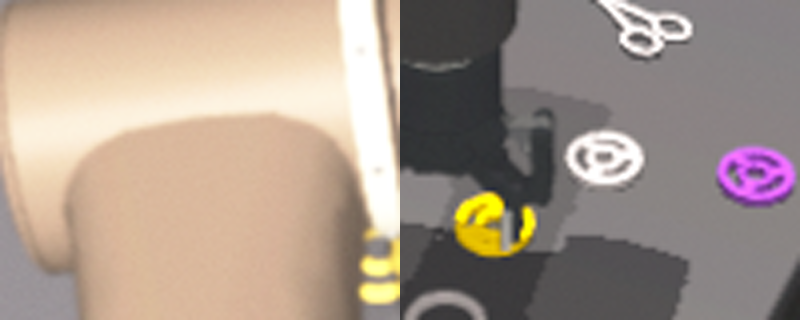

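```bash
python3 - <<'E'
from h import *
for n in("top",):
    p=np.load(n+"0.npz")["p"][250:266,165:182].min(2).astype(float); w=np.clip(np.median(p)-p-25,0,None);w[:4]=0;w[-4:]=0;w[:,:4]=0;w[:,-4:]=0
    v,u=np.mgrid[250:266,165:182]; c=[(u*w).sum()/w.sum(),(v*w).sum()/w.sum()];print(c,ray(n,c,52),w.max())
E
python3 -m inch '[{"dr":[0,0,0],"xyz":[0,0.06,0],"fingers":22},{"dr":[0,0,0],"xyz":[0,0.12,0],"fingers":22},{"dr":[0,0,0],"xyz":[0,0.18,0],"fingers":22},{"dr":[0,0,0],"xyz":[0,0.24,0],"fingers":22},{"dr":[0,0,0],"xyz":[0,0.27,0],"fingers":22}]'
python3 -m inch '[{"dr":[0,0,0],"xyz":[0,0,-0.03],"fingers":22},{"dr":[0,0,0],"xyz":[0,0,-0.08],"fingers":22},{"dr":[0,0,0],"xyz":[0,0,-0.12],"fingers":22},{"dr":[0,0,0],"xyz":[0,0,-0.145],"fingers":22},{"dr":[0,0,0],"xyz":[0,0,-0.15],"fingers":22}]'
python3 -m inch '[{"dr":[0,0,0],"xyz":[0,0,0],"fingers":50},{"dr":[0,0,0],"xyz":[0,0,0],"fingers":110},{"dr":[0,0,0],"xyz":[0,0,0],"fingers":110},{"dr":[0,0,0],"xyz":[0,0,0],"fingers":110},{"dr":[0,0,0],"xyz":[0,0,0.005],"fingers":110}]' 60
python3 -m inch '[{"dr":[0,0,0],"xyz":[0,0,0.005],"fingers":110},{"dr":[0,0,0],"xyz":[0,0,0.015],"fingers":110},{"dr":[0,0,0],"xyz":[0,0,0.04],"fingers":110},{"dr":[0,0,0],"xyz":[0,0,0.07],"fingers":110},{"dr":[0,0,0],"xyz":[0,0,0.09],"fingers":110}]'
```

```text
[np.float64(172.7945205479452), np.float64(257.7260273972603)] [477.16343652 213.62425574  52.        ] 40.0
t: 9.05
ee_pos: [642.3, 185.8, 150.0]
orientation: [-2.569, 1.808, 0.0]
wrist_force: [0.7, -0.8, -0.3]
grip_width: 78.3
t: 9.68
ee_pos: [641.5, 182.0, -1.9]
orientation: [2.564, -1.809, -0.003]
wrist_force: [-0.2, 0.4, 0.5]
grip_width: 78.1
t: 10.3
ee_pos: [643.2, 182.5, 6.6]
orientation: [-2.566, 1.81, -0.001]
wrist_force: [0.8, -0.8, -1.9]
grip_width: 55.6
t: 10.92
ee_pos: [643.4, 182.5, 97.6]
orientation: [-2.566, 1.81, -0.002]
wrist_force: [-0.4, -0.2, -1.3]
grip_width: 55.6
```

```bash
python3 -m inch '[{"dr":[0,0,0],"xyz":[-0.042,0.01,0],"fingers":110},{"dr":[0,0,0],"xyz":[-0.084,0.02,0],"fingers":110},{"dr":[0,0,0],"xyz":[-0.126,0.03,0],"fingers":110},{"dr":[0,0,0],"xyz":[-0.167,0.039,0],"fingers":110},{"dr":[0,0,0],"xyz":[-0.167,0.039,0],"fingers":110}]'
python3 - <<'E'
from h import *
a=[]
for n in("scene","top"):
    p,d=robot.capture(n); cv2.imwrite(f"pics/{n}3.png",p[:,:,::-1]);u,v=map(int,proj(n,[476,221,50])); a.append(cv2.resize(p[v-50:v+50,u-50:u+50],(400,400),interpolation=cv2.INTER_CUBIC))
p=np.load("scene0.npz")["p"];n="scene";a[1]=cv2.resize(p[v0-50:v0+50,u0-50:u0+50],(400,400),interpolation=cv2.INTER_CUBIC) if False else a[1]
u,v=map(int,proj("scene",[476,221,30]));a.append(cv2.resize(p[v-25:v+25,u-25:u+25],(400,400),interpolation=cv2.INTER_CUBIC));print("3rd crop origin",u-25,v-25,"x8")
b=np.hstack([a[0],a[2]]);cv2.imwrite("pics/c3.png",b[:,:,::-1])
for z in(16,52):print(proj("scene",[476.1,221.5,z]),(proj("scene",[476.1,221.5,z])-[u-25,v-25])*8+[400,0])
E
```

```text
t: 11.55
ee_pos: [473.8, 221.6, 96.3]
orientation: [-2.568, 1.808, 0.0]
wrist_force: [1.0, 0.1, -0.3]
grip_width: 55.7
3rd crop origin 258 138 x8
[284.01236724 166.63757834] [608.09893796 229.10062676]
[283.85139683 158.08498053] [606.81117462 160.67984425]
```

View pics/c3.png

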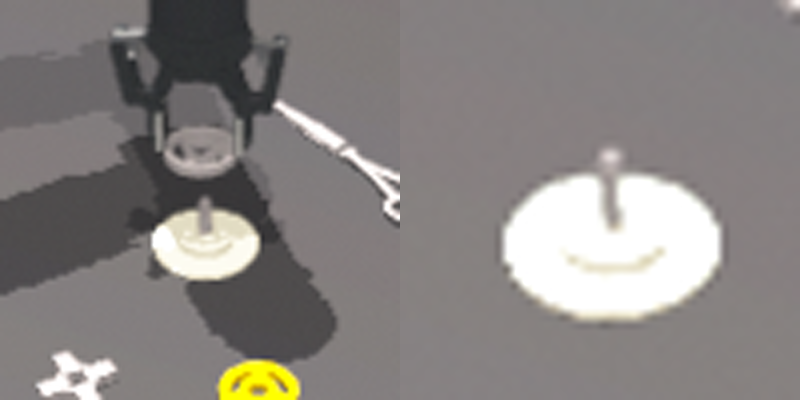

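The scene view shows the plate held level above the stand. The pin projects where (476,221.5) predicts, so I'll lower the plate.

```bash
python3 -m inch '[{"dr":[0,0,0],"xyz":[0,0,-0.02],"fingers":110},{"dr":[0,0,0],"xyz":[0,0,-0.04],"fingers":110},{"dr":[0,0,0],"xyz":[0,0,-0.055],"fingers":110},{"dr":[0,0,0],"xyz":[0,0,-0.07],"fingers":110},{"dr":[0,0,0],"xyz":[0,0,-0.07],"fingers":110}]'
python3 -m inch '[{"dr":[0,0,0],"xyz":[0,0,-0.002],"fingers":110},{"dr":[0,0,0],"xyz":[0,0,-0.004],"fingers":110},{"dr":[0,0,0],"xyz":[0,0,-0.005],"fingers":110},{"dr":[0,0,0],"xyz":[0,0,-0.006],"fingers":110},{"dr":[0,0,0],"xyz":[0,0,-0.006],"fingers":110}]'
```

```text
t: 12.28
ee_pos: [475.5, 220.6, 24.1]
orientation: [2.565, -1.81, -0.001]
wrist_force: [-0.3, 0.2, -0.2]
grip_width: 55.3
t: 12.9
ee_pos: [475.9, 221.3, 19.3]
orientation: [-2.567, 1.811, -0.0]
wrist_force: [-0.0, 0.2, -1.4]
grip_width: 55.2
```

```bash
python3 -m inch '[{"dr":[0,0,0],"xyz":[0,0,-0.001],"fingers":110},{"dr":[0,0,0],"xyz":[0,0,-0.002],"fingers":110},{"dr":[0,0,0],"xyz":[0,0,-0.002],"fingers":110},{"dr":[0,0,0],"xyz":[0,0,-0.002],"fingers":110},{"dr":[0,0,0],"xyz":[0,0,-0.002],"fingers":110}]'
python3 -m inch '[{"dr":[0,0,0],"xyz":[0,0,-0.0005],"fingers":110},{"dr":[0,0,0],"xyz":[0,0,-0.001],"fingers":110},{"dr":[0,0,0],"xyz":[0,0,-0.001],"fingers":110},{"dr":[0,0,0],"xyz":[0,0,-0.001],"fingers":110},{"dr":[0,0,0],"xyz":[0,0,-0.001],"fingers":110}]'
```

```text
t: 13.52
ee_pos: [476.0, 221.4, 18.6]
orientation: [-2.567, 1.81, -0.001]
wrist_force: [-5.3, -2.2, 14.3]
grip_width: 55.3
t: 14.15
ee_pos: [476.0, 221.4, 18.5]
orientation: [-2.567, 1.809, -0.001]
wrist_force: [-8.6, -2.3, 25.5]
grip_width: 55.5
```

Contact came at TCP 18.6, which fits the seat height of 16 plus the grasp offset of about 2. I'll relieve the force, release and retreat towards the knife.

```bash
python3 -m inch '[{"dr":[0,0,0],"xyz":[0,0,0.001],"fingers":110},{"dr":[0,0,0],"xyz":[0,0,0.0015],"fingers":60},{"dr":[0,0,0],"xyz":[0,0,0.0015],"fingers":22},{"dr":[0,0,0],"xyz":[0,0,0.002],"fingers":22},{"dr":[0,0,0],"xyz":[0,0,0.01],"fingers":22}]'
python3 -m inch '[{"dr":[0,0,0],"xyz":[0,0,0.03],"fingers":22},{"dr":[0,0,0],"xyz":[0,0,0.08],"fingers":22},{"dr":[0,0,-0.17],"xyz":[0,-0.05,0.1],"fingers":22},{"dr":[0,0,-0.34],"xyz":[0,-0.1,0.1],"fingers":22},{"dr":[0,0,-0.51],"xyz":[0,-0.15,0.1],"fingers":22}]'
python3 -m inch '[{"dr":[0,0,-0.17],"xyz":[-0.005,-0.025,0],"fingers":22},{"dr":[0,0,-0.34],"xyz":[-0.01,-0.048,0],"fingers":22},{"dr":[0,0,-0.469],"xyz":[-0.01,-0.048,0],"fingers":22},{"dr":[0,0,-0.469],"xyz":[-0.01,-0.048,0],"fingers":22},{"dr":[0,0,-0.469],"xyz":[-0.01,-0.048,0],"fingers":22}]'
python3 - <<'E'
from m import *
P={n:robot.capture(n)[0] for n in("top","scene")}
for n in P: cv2.imwrite(f"pics/{n}4.png",P[n][:,:,::-1])
cv2.imwrite("pics/c4.png",np.hstack([cv2.resize(P[n][v-50:v+50,u-50:u+50],(400,400),interpolation=cv2.INTER_CUBIC) for n in P for u,v in [map(int,proj(n,[476,200,5]))]])[:,:,::-1])
print(robot.read_state()["joints"])
E
```

```text
t: 14.78
ee_pos: [475.5, 220.9, 25.9]
orientation: [2.566, -1.81, -0.0]
wrist_force: [-0.3, -0.5, 0.6]
grip_width: 78.4
t: 15.4
ee_pos: [475.9, 70.1, 127.4]
orientation: [-2.02, 2.404, -0.0]
wrist_force: [1.0, -0.3, 0.2]
grip_width: 77.9
t: 16.02
ee_pos: [466.0, 23.5, 126.5]
orientation: [-1.418, 2.803, -0.0]
wrist_force: [-0.2, 0.2, -0.3]
grip_width: 77.6
[ 4.74244416e-01  1.15082073e-01 -5.79566049e-01 -1.13880141e-05
 -8.76125313e-01 -1.10889232e+00]
```

View pics/c4.png

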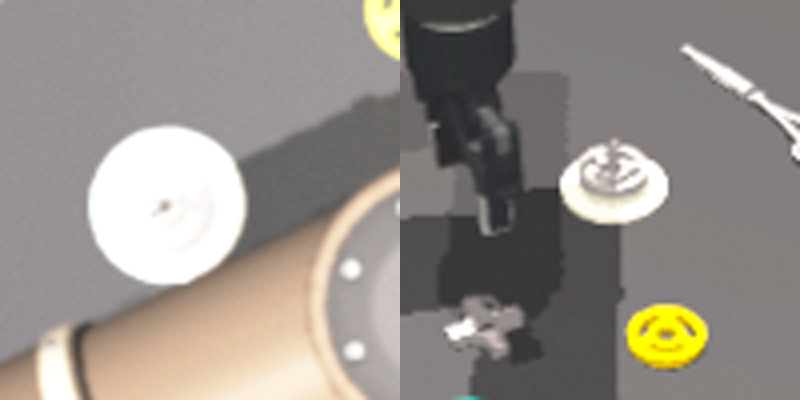

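The scene crop shows the kidney plate lying flat on the seat with the pin through it, about (612,165). The jaws are aligned with the knife arms, so I'll take the knife.

```bash
python3 -m inch '[{"dr":[0,0,0],"xyz":[0,0,-0.03],"fingers":22},{"dr":[0,0,0],"xyz":[0,0,-0.07],"fingers":22},{"dr":[0,0,0],"xyz":[0,0,-0.11],"fingers":22},{"dr":[0,0,0],"xyz":[0,0,-0.122],"fingers":22},{"dr":[0,0,0],"xyz":[0,0,-0.125],"fingers":22}]'
python3 -m inch '[{"dr":[0,0,0],"xyz":[0,0,0],"fingers":50},{"dr":[0,0,0],"xyz":[0,0,0],"fingers":110},{"dr":[0,0,0],"xyz":[0,0,0],"fingers":110},{"dr":[0,0,0],"xyz":[0,0,0],"fingers":110},{"dr":[0,0,0],"xyz":[0,0,0.003],"fingers":110}]'
```

```text
t: 16.75
ee_pos: [465.9, 23.4, 1.2]
orientation: [1.415, -2.803, 0.0]
wrist_force: [0.4, 0.2, -0.3]
grip_width: 78.0
t: 17.38
ee_pos: [466.4, 23.6, 5.5]
orientation: [-1.413, 2.803, 0.0]
wrist_force: [-0.7, -0.3, -0.8]
grip_width: 56.7
```

Lateral centring matters for the square bore, so I'll set it down, regrip at 90°, then carry.

```bash
python3 -m inch '[{"dr":[0,0,0],"xyz":[0,0,-0.002],"fingers":110},{"dr":[0,0,0],"xyz":[0,0,-0.003],"fingers":110},{"dr":[0,0,0],"xyz":[0,0,-0.003],"fingers":22},{"dr":[0,0,0],"xyz":[0,0,-0.003],"fingers":22},{"dr":[0,0,0.15],"xyz":[0,0,-0.002],"fingers":22}]'
python3 -m inch '[{"dr":[0,0,0.18],"xyz":[0,0,0],"fingers":22},{"dr":[0,0,0.36],"xyz":[0,0,0],"fingers":22},{"dr":[0,0,0.54],"xyz":[0,0,0],"fingers":22},{"dr":[0,0,0.72],"xyz":[0,0,0],"fingers":22},{"dr":[0,0,0.9],"xyz":[0,0,0],"fingers":22}]'
python3 -m inch '[{"dr":[0,0,0.18],"xyz":[0,0,0],"fingers":22},{"dr":[0,0,0.36],"xyz":[0,0,0],"fingers":22},{"dr":[0,0,0.52],"xyz":[0,0,-0.001],"fingers":22},{"dr":[0,0,0.52],"xyz":[0,0,-0.001],"fingers":22},{"dr":[0,0,0.52],"xyz":[0,0,-0.001],"fingers":22}]'
python3 -m inch '[{"dr":[0,0,0],"xyz":[0,0,0],"fingers":50},{"dr":[0,0,0],"xyz":[0,0,0],"fingers":110},{"dr":[0,0,0],"xyz":[0,0,0],"fingers":110},{"dr":[0,0,0],"xyz":[0,0,0],"fingers":110},{"dr":[0,0,0],"xyz":[0,0,0.003],"fingers":110}]' 60
python3 -m inch '[{"dr":[0,0,0],"xyz":[0,0,0.01],"fingers":110},{"dr":[0,0,0],"xyz":[0,0,0.03],"fingers":110},{"dr":[0,0,0],"xyz":[0,0,0.06],"fingers":110},{"dr":[0,0,0],"xyz":[0,0,0.09],"fingers":110},{"dr":[0,0,0],"xyz":[0,0,0.09],"fingers":110}]'
```

```text
t: 18.0
ee_pos: [465.7, 23.2, 2.1]
orientation: [1.624, -2.689, -0.0]
wrist_force: [-0.2, 0.3, -0.7]
grip_width: 78.1
t: 18.62
ee_pos: [465.7, 23.2, 2.0]
orientation: [2.634, -1.711, -0.0]
wrist_force: [-0.1, 0.4, 0.0]
grip_width: 78.0
t: 19.25
ee_pos: [465.8, 23.2, 1.2]
orientation: [2.981, -0.99, -0.0]
wrist_force: [-0.5, -0.0, 0.7]
grip_width: 78.2
t: 19.88
ee_pos: [465.7, 23.3, 4.4]
orientation: [2.983, -0.986, -0.0]
wrist_force: [-0.3, -1.0, -1.0]
grip_width: 56.9
t: 20.5
ee_pos: [467.4, 23.9, 96.9]
orientation: [-2.98, 0.984, -0.006]
wrist_force: [-0.3, 0.2, -1.1]
grip_width: 57.4
```

```bash
python3 -m inch '[{"dr":[0,0,0],"xyz":[0.0025,0.05,0],"fingers":110},{"dr":[0,0,0],"xyz":[0.005,0.1,0],"fingers":110},{"dr":[0,0,0],"xyz":[0.0075,0.15,0],"fingers":110},{"dr":[0,0,0],"xyz":[0.01,0.198,0],"fingers":110},{"dr":[0,0,0],"xyz":[0.01,0.198,0],"fingers":110}]'
python3 -m inch '[{"dr":[0,0,0],"xyz":[0,0,0],"fingers":110},{"dr":[0,0,0],"xyz":[0,0,-0.015],"fingers":110},{"dr":[0,0,0],"xyz":[0,0,-0.03],"fingers":110},{"dr":[0,0,0],"xyz":[0,0,-0.035],"fingers":110},{"dr":[0,0,0],"xyz":[0,0,-0.035],"fingers":110}]'
python3 - <<'E'
from h import *
p,d=robot.capture("scene"); cv2.imwrite("pics/scene5.png",p[:,:,::-1]);u,v=map(int,proj("scene",[476,221,50]))
cv2.imwrite("pics/c5.png",cv2.resize(p[v-35:v+35,u-40:u+40],(640,560),interpolation=cv2.INTER_CUBIC)[:,:,::-1])
E
```

```text
t: 21.12
ee_pos: [475.9, 224.1, 93.7]
orientation: [2.984, -0.981, -0.0]
wrist_force: [0.1, -0.8, -0.3]
grip_width: 57.0
t: 21.75
ee_pos: [475.7, 220.7, 58.6]
orientation: [2.982, -0.985, -0.001]
wrist_force: [-0.3, -0.1, -0.8]
grip_width: 57.3
```

View pics/c5.png

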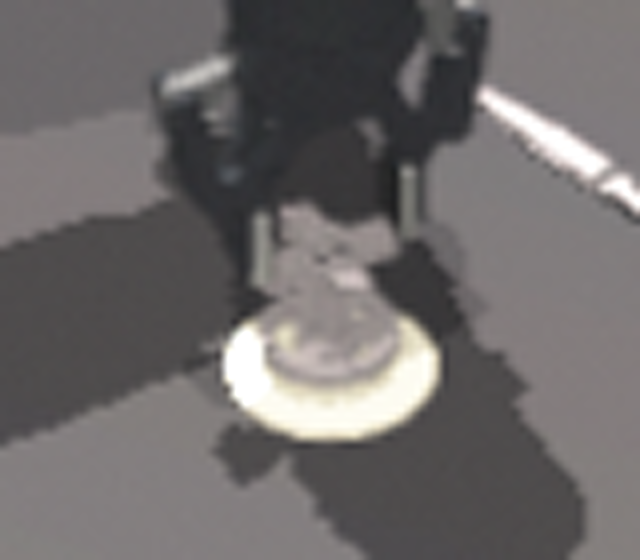

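The knife is level and centred above the pin. I'll lower it onto the pin slowly.

```bash
python3 -m inch '[{"dr":[0,0,0],"xyz":[0,0,-0.003],"fingers":110},{"dr":[0,0,0],"xyz":[0,0,-0.006],"fingers":110},{"dr":[0,0,0],"xyz":[0,0,-0.009],"fingers":110},{"dr":[0,0,0],"xyz":[0,0,-0.012],"fingers":110},{"dr":[0,0,0],"xyz":[0,0,-0.012],"fingers":110}]'
python3 -m inch '[{"dr":[0,0,0],"xyz":[0,0,-0.004],"fingers":110},{"dr":[0,0,0],"xyz":[0,0,-0.008],"fingers":110},{"dr":[0,0,0],"xyz":[0,0,-0.012],"fingers":110},{"dr":[0,0,0],"xyz":[0,0,-0.015],"fingers":110},{"dr":[0,0,0],"xyz":[0,0,-0.015],"fingers":110}]'
```

```text
t: 22.42
ee_pos: [475.7, 221.2, 47.0]
orientation: [2.983, -0.985, -0.0]
wrist_force: [1.0, -0.1, -1.1]
grip_width: 56.8
t: 23.05
ee_pos: [475.7, 221.1, 32.0]
orientation: [2.983, -0.985, -0.0]
wrist_force: [0.8, 0.1, -0.1]
grip_width: 57.5
```

No lateral force, so the bore is on the pin. Now the last few millimetres.

```bash
python3 -m inch '[{"dr":[0,0,0],"xyz":[0,0,-0.001],"fingers":110},{"dr":[0,0,0],"xyz":[0,0,-0.002],"fingers":110},{"dr":[0,0,0],"xyz":[0,0,-0.003],"fingers":110},{"dr":[0,0,0],"xyz":[0,0,-0.003],"fingers":110},{"dr":[0,0,0],"xyz":[0,0,-0.003],"fingers":110}]'
python3 -m inch '[{"dr":[0,0,0],"xyz":[0,0,-0.001],"fingers":110},{"dr":[0,0,0],"xyz":[0,0,-0.002],"fingers":110},{"dr":[0,0,0],"xyz":[0,0,-0.002],"fingers":110},{"dr":[0,0,0],"xyz":[0,0,-0.002],"fingers":110},{"dr":[0,0,0],"xyz":[0,0,-0.002],"fingers":110}]'
```

```text
t: 23.68
ee_pos: [475.9, 221.3, 29.3]
orientation: [-2.983, 0.985, -0.0]
wrist_force: [0.4, 0.6, -1.0]
grip_width: 57.1
t: 24.3
ee_pos: [476.0, 221.4, 28.1]
orientation: [-2.983, 0.984, -0.001]
wrist_force: [-3.4, -0.9, 9.1]
grip_width: 57.1
```

```bash
python3 -m inch '[{"dr":[0,0,0],"xyz":[0,0,0.0005],"fingers":110},{"dr":[0,0,0],"xyz":[0,0,0.001],"fingers":60},{"dr":[0,0,0],"xyz":[0,0,0.001],"fingers":22},{"dr":[0,0,0],"xyz":[0,0,0.002],"fingers":22},{"dr":[0,0,0],"xyz":[0,0,0.01],"fingers":22}]'
python3 -m inch '[{"dr":[0,0,0],"xyz":[0,0,0.03],"fingers":22},{"dr":[0,0,0],"xyz":[0,0,0.08],"fingers":22},{"dr":[0,0,0],"xyz":[0,-0.04,0.09],"fingers":22},{"dr":[0,0,0],"xyz":[0,-0.09,0.09],"fingers":22},{"dr":[0,0,0],"xyz":[0,-0.14,0.09],"fingers":22}]'
python3 -m inch '[{"dr":[0,0,0],"xyz":[-0.002,-0.055,0],"fingers":22},{"dr":[0,0,0],"xyz":[-0.004,-0.11,0],"fingers":22},{"dr":[0,0,0],"xyz":[-0.006,-0.165,0],"fingers":22},{"dr":[0,0,0],"xyz":[-0.009,-0.22,0],"fingers":22},{"dr":[0,0,0],"xyz":[-0.011,-0.27,0],"fingers":22}]'
python3 - <<'E'
from m import *
P={n:robot.capture(n)[0] for n in("top","scene")}
for n in P: cv2.imwrite(f"pics/{n}6.png",P[n][:,:,::-1])
cv2.imwrite("pics/c6.png",np.hstack([cv2.resize(P[n][v-h:v+h,u-h:u+h],(400,400),interpolation=cv2.INTER_CUBIC) for n,x,h in(("scene",[476,221,25],30),("scene",[465,-189,20],50)) for u,v in [map(int,proj(n,x))]])[:,:,::-1])
print(robot.read_state()["ee_pos"])
E
```

```text
t: 24.92
ee_pos: [475.6, 221.0, 37.1]
orientation: [2.982, -0.985, -0.001]
wrist_force: [-0.0, 0.3, -0.1]
grip_width: 78.3
t: 25.55
ee_pos: [475.9, 80.2, 128.3]
orientation: [-2.983, 0.983, -0.002]
wrist_force: [1.7, -0.1, 0.2]
grip_width: 78.2
t: 26.18
ee_pos: [464.7, -190.6, 128.1]
orientation: [-2.983, 0.985, -0.002]
wrist_force: [0.5, 0.8, 0.2]
grip_width: 77.8
[ 464.24664392 -192.29101795  127.64469748]
```

View pics/c6.png

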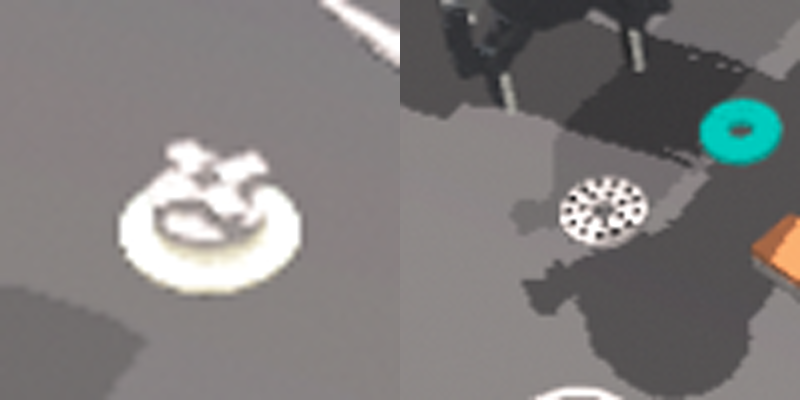

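The knife lies flat on the kidney plate on the pin. The gripper is above the steel hole plate, seen at about (603,212) in the crop, with turquoise well to the side.

```bash
python3 -m inch '[{"dr":[0,0,0],"xyz":[0,0,-0.03],"fingers":22},{"dr":[0,0,0],"xyz":[0,0,-0.07],"fingers":22},{"dr":[0,0,0],"xyz":[0,0,-0.11],"fingers":22},{"dr":[0,0,0],"xyz":[0,0,-0.12],"fingers":22},{"dr":[0,0,0],"xyz":[0,0,-0.126],"fingers":22}]'
python3 -m inch '[{"dr":[0,0,0],"xyz":[0,0,0],"fingers":50},{"dr":[0,0,0],"xyz":[0,0,0],"fingers":110},{"dr":[0,0,0],"xyz":[0,0,0],"fingers":110},{"dr":[0,0,0],"xyz":[0,0,0],"fingers":110},{"dr":[0,0,0],"xyz":[0,0,0],"fingers":110}]' 40
python3 -m inch '[{"dr":[0,0,0],"xyz":[0,0,0],"fingers":22},{"dr":[0,0,0],"xyz":[0,0,0],"fingers":22},{"dr":[0,0,0],"xyz":[0,0,0.001],"fingers":22},{"dr":[0,0,-0.15],"xyz":[0,0,0.001],"fingers":22},{"dr":[0,0,-0.33],"xyz":[0,0,0.001],"fingers":22}]'
python3 -m inch '[{"dr":[0,0,-0.18],"xyz":[0,0,0],"fingers":22},{"dr":[0,0,-0.36],"xyz":[0,0,0],"fingers":22},{"dr":[0,0,-0.54],"xyz":[0,0,0],"fingers":22},{"dr":[0,0,-0.72],"xyz":[0,0,0],"fingers":22},{"dr":[0,0,-0.9],"xyz":[0,0,0],"fingers":22}]'
python3 -m inch '[{"dr":[0,0,-0.17],"xyz":[0,0,0],"fingers":22},{"dr":[0,0,-0.34],"xyz":[0,0,0],"fingers":22},{"dr":[0,0,-0.34],"xyz":[0,0,-0.001],"fingers":22},{"dr":[0,0,-0.34],"xyz":[0,0,-0.001],"fingers":22},{"dr":[0,0,-0.34],"xyz":[0,0,-0.001],"fingers":22}]'
python3 -m inch '[{"dr":[0,0,0],"xyz":[0,0,0],"fingers":50},{"dr":[0,0,0],"xyz":[0,0,0],"fingers":110},{"dr":[0,0,0],"xyz":[0,0,0],"fingers":110},{"dr":[0,0,0],"xyz":[0,0,0],"fingers":110},{"dr":[0,0,0],"xyz":[0,0,0.003],"fingers":110}]' 60
```

```text
t: 26.9
ee_pos: [465.5, -188.5, 1.7]
orientation: [2.983, -0.984, 0.001]
wrist_force: [0.4, -0.6, 0.5]
grip_width: 78.2
t: 27.52
ee_pos: [465.8, -188.8, 3.4]
orientation: [-2.983, 0.984, -0.004]
wrist_force: [-3.3, 1.7, 12.4]
grip_width: 56.0
t: 28.15
ee_pos: [464.9, -188.7, 2.3]
orientation: [2.777, -1.469, -0.0]
wrist_force: [-0.4, -0.0, -0.5]
grip_width: 78.1
t: 28.78
ee_pos: [464.8, -188.7, 2.3]
orientation: [1.861, -2.531, -0.0]
wrist_force: [0.3, -0.3, -0.1]
grip_width: 78.0
t: 29.4
ee_pos: [464.9, -188.7, 1.3]
orientation: [1.417, -2.804, -0.0]
wrist_force: [0.3, 0.4, 1.5]
grip_width: 77.9
t: 30.02
ee_pos: [464.7, -188.7, 4.5]
orientation: [1.414, -2.805, -0.0]
wrist_force: [-0.1, 0.1, -1.9]
grip_width: 55.2
```

```bash
python3 -m inch '[{"dr":[0,0,0],"xyz":[0,0,0.01],"fingers":110},{"dr":[0,0,0],"xyz":[0,0,0.03],"fingers":110},{"dr":[0,0,0],"xyz":[0,0,0.06],"fingers":110},{"dr":[0,0,0],"xyz":[0,0.02,0.09],"fingers":110},{"dr":[0,0,0],"xyz":[0.001,0.06,0.09],"fingers":110}]'
python3 -m inch '[{"dr":[0,0,0],"xyz":[0.001,0.05,0],"fingers":110},{"dr":[0,0,0],"xyz":[0.003,0.1,0],"fingers":110},{"dr":[0,0,0],"xyz":[0.004,0.15,0],"fingers":110},{"dr":[0,0,0],"xyz":[0.006,0.2,0],"fingers":110},{"dr":[0,0,0],"xyz":[0.008,0.25,0],"fingers":110}]'
python3 -m inch '[{"dr":[0,0,0],"xyz":[0.001,0.05,0],"fingers":110},{"dr":[0,0,0],"xyz":[0.002,0.09,0],"fingers":110},{"dr":[0,0,0],"xyz":[0.002,0.1,0],"fingers":110},{"dr":[0,0,0],"xyz":[0.002,0.1,0],"fingers":110},{"dr":[0,0,0],"xyz":[0.002,0.1,-0.015],"fingers":110}]'
python3 -m inch '[{"dr":[0,0,0],"xyz":[0,0,-0.01],"fingers":110},{"dr":[0,0,0],"xyz":[0,0,-0.017],"fingers":110},{"dr":[0,0,0],"xyz":[0,0,-0.017],"fingers":110},{"dr":[0,0,0],"xyz":[0,0,-0.017],"fingers":110},{"dr":[0,0,0],"xyz":[0,0,-0.017],"fingers":110}]'
python3 - <<'E'
from h import *
p,d=robot.capture("scene"); cv2.imwrite("pics/scene7.png",p[:,:,::-1]);u,v=map(int,proj("scene",[476,221,50]))
cv2.imwrite("pics/c7.png",cv2.resize(p[v-35:v+35,u-40:u+40],(640,560),interpolation=cv2.INTER_CUBIC)[:,:,::-1])
E
```

```text
t: 30.65
ee_pos: [467.5, -128.7, 97.0]
orientation: [-1.41, 2.803, -0.003]
wrist_force: [1.1, 0.1, -2.3]
grip_width: 55.2
t: 31.28
ee_pos: [473.6, 123.0, 94.9]
orientation: [-1.414, 2.805, 0.0]
wrist_force: [-0.1, 0.1, -1.4]
grip_width: 55.4
t: 31.9
ee_pos: [476.3, 220.8, 79.7]
orientation: [-1.412, 2.804, 0.001]
wrist_force: [-0.1, 0.3, -2.0]
grip_width: 55.2
t: 32.52
ee_pos: [476.1, 221.5, 62.6]
orientation: [-1.414, 2.805, 0.0]
wrist_force: [0.3, 0.1, -1.3]
grip_width: 55.2
```

View pics/c7.png

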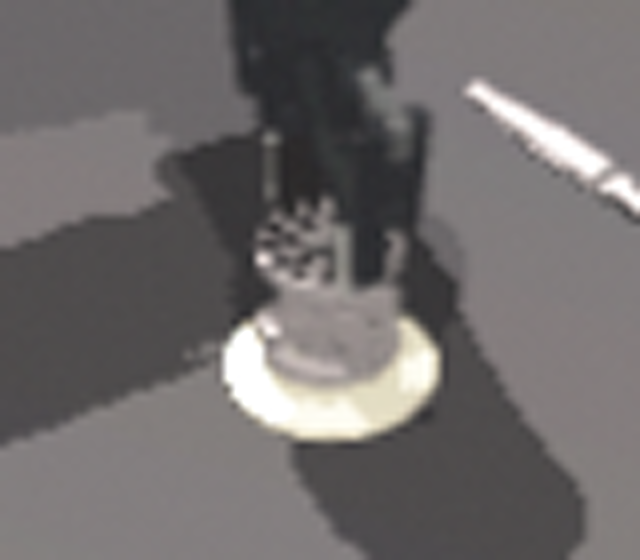

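The hole plate is held level, with its left edge above the stack's left edge. I'll lower it gently.

```bash
python3 -m inch '[{"dr":[0,0,0],"xyz":[0,0,-0.003],"fingers":110},{"dr":[0,0,0],"xyz":[0,0,-0.006],"fingers":110},{"dr":[0,0,0],"xyz":[0,0,-0.009],"fingers":110},{"dr":[0,0,0],"xyz":[0,0,-0.012],"fingers":110},{"dr":[0,0,0],"xyz":[0,0,-0.012],"fingers":110}]'
python3 -m inch '[{"dr":[0,0,0],"xyz":[0,0,-0.002],"fingers":110},{"dr":[0,0,0],"xyz":[0,0,-0.004],"fingers":110},{"dr":[0,0,0],"xyz":[0,0,-0.006],"fingers":110},{"dr":[0,0,0],"xyz":[0,0,-0.007],"fingers":110},{"dr":[0,0,0],"xyz":[0,0,-0.007],"fingers":110}]'
```

```text
t: 33.2
ee_pos: [475.7, 221.1, 49.9]
orientation: [1.414, -2.805, 0.0]
wrist_force: [-0.3, 0.2, -1.8]
grip_width: 54.9
t: 33.83
ee_pos: [475.8, 221.3, 43.2]
orientation: [1.414, -2.805, 0.0]
wrist_force: [0.8, -0.3, -1.3]
grip_width: 55.4
```

```bash
python3 -m inch '[{"dr":[0,0,0],"xyz":[0,0,-0.001],"fingers":110},{"dr":[0,0,0],"xyz":[0,0,-0.002],"fingers":110},{"dr":[0,0,0],"xyz":[0,0,-0.002],"fingers":110},{"dr":[0,0,0],"xyz":[0,0,-0.002],"fingers":110},{"dr":[0,0,0],"xyz":[0,0,-0.002],"fingers":110}]'
python3 -m inch '[{"dr":[0,0,0],"xyz":[0,0,-0.001],"fingers":110},{"dr":[0,0,0],"xyz":[0,0,-0.0015],"fingers":110},{"dr":[0,0,0],"xyz":[0,0,-0.0015],"fingers":110},{"dr":[0,0,0],"xyz":[0,0,-0.0015],"fingers":110},{"dr":[0,0,0],"xyz":[0,0,-0.0015],"fingers":110}]'
```

```text
t: 34.45
ee_pos: [475.9, 221.3, 41.3]
orientation: [-1.414, 2.805, 0.0]
wrist_force: [1.0, -0.2, -1.8]
grip_width: 55.2
t: 35.08
ee_pos: [476.0, 221.4, 40.4]
orientation: [-1.414, 2.805, -0.0]
wrist_force: [-3.0, -0.5, 6.3]
grip_width: 55.0
```

```bash
python3 -m inch '[{"dr":[0,0,0],"xyz":[0,0,0.0005],"fingers":110},{"dr":[0,0,0],"xyz":[0,0,0.001],"fingers":60},{"dr":[0,0,0],"xyz":[0,0,0.001],"fingers":22},{"dr":[0,0,0],"xyz":[0,0,0.002],"fingers":22},{"dr":[0,0,0],"xyz":[0,0,0.01],"fingers":22}]'
python3 -m inch '[{"dr":[0,0,0],"xyz":[0,0,0.03],"fingers":22},{"dr":[0,0,0],"xyz":[0,0,0.07],"fingers":22},{"dr":[0,0,0],"xyz":[0.02,-0.038,0.07],"fingers":22},{"dr":[0,0,0],"xyz":[0.044,-0.083,0.07],"fingers":22},{"dr":[0,0,0],"xyz":[0.069,-0.13,0.07],"fingers":22}]'
python3 -m inch '[{"dr":[0,0,0],"xyz":[0.025,-0.046,0],"fingers":22},{"dr":[0,0,0],"xyz":[0.045,-0.086,0],"fingers":22},{"dr":[0,0,0],"xyz":[0.065,-0.122,0],"fingers":22},{"dr":[0,0,0],"xyz":[0.065,-0.122,0],"fingers":22},{"dr":[0,0,0],"xyz":[0.065,-0.122,0],"fingers":22}]'
python3 - <<'E'
from m import *
P={n:robot.capture(n)[0] for n in("top","scene")}
for n in P: cv2.imwrite(f"pics/{n}8.png",P[n][:,:,::-1])
cv2.imwrite("pics/c8.png",np.hstack([cv2.resize(P[n][v-h:v+h,u-h:u+h],(400,400),interpolation=cv2.INTER_CUBIC) for n,x,h in(("scene",[476,221,25],30),("scene",[610,-31,20],50)) for u,v in [map(int,proj(n,x))]])[:,:,::-1])
print(robot.read_state()["joints"])
E
```

```text
t: 35.7
ee_pos: [475.5, 221.0, 49.6]
orientation: [1.413, -2.804, 0.001]
wrist_force: [-0.3, -0.3, 0.1]
grip_width: 77.9
t: 36.33
ee_pos: [545.6, 90.4, 120.8]
orientation: [-1.415, 2.803, -0.0]
wrist_force: [0.3, 0.8, -0.0]
grip_width: 78.3
t: 36.95
ee_pos: [609.6, -30.8, 120.0]
orientation: [1.413, -2.806, -0.0]
wrist_force: [-0.3, 0.6, 0.0]
grip_width: 78.1
[ 2.70405386e-01  3.45166055e-01 -2.80499937e-01 -1.03429643e-04
 -9.44958719e-01 -9.06562269e-01]
```

View pics/c8.png

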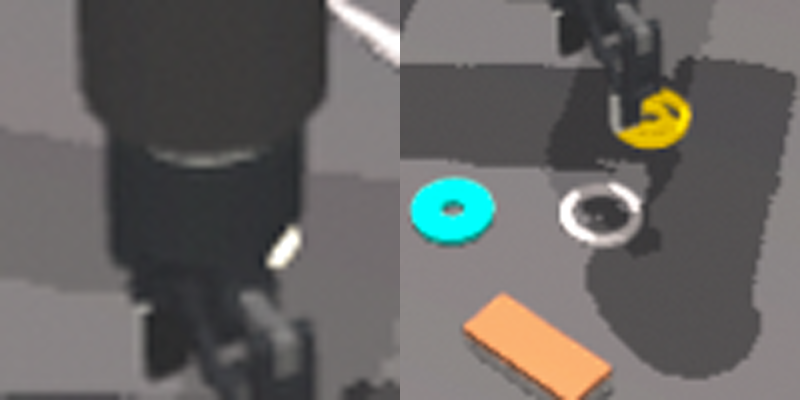

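The gripper hides the stack here. The ring is in place at about (600,213) and clear all round, so I'll centre it with two grips and lift.

```bash
python3 -m inch '[{"dr":[0,0,0],"xyz":[0,0,-0.03],"fingers":22},{"dr":[0,0,0],"xyz":[0,0,-0.07],"fingers":22},{"dr":[0,0,0],"xyz":[0,0,-0.105],"fingers":22},{"dr":[0,0,0],"xyz":[0,0,-0.115],"fingers":22},{"dr":[0,0,0],"xyz":[0,0,-0.119],"fingers":22}]'
python3 -m inch '[{"dr":[0,0,0],"xyz":[0,0,0],"fingers":50},{"dr":[0,0,0],"xyz":[0,0,0],"fingers":110},{"dr":[0,0,0],"xyz":[0,0,0],"fingers":110},{"dr":[0,0,0],"xyz":[0,0,0],"fingers":110},{"dr":[0,0,0],"xyz":[0,0,0],"fingers":110}]' 40
python3 -m inch '[{"dr":[0,0,0],"xyz":[0,0,0],"fingers":22},{"dr":[0,0,0],"xyz":[0,0,0],"fingers":22},{"dr":[0,0,0],"xyz":[0,0,0.001],"fingers":22},{"dr":[0,0,0.15],"xyz":[0,0,0.001],"fingers":22},{"dr":[0,0,0.33],"xyz":[0,0,0.001],"fingers":22}]'
python3 -m inch '[{"dr":[0,0,0.18],"xyz":[0,0,0],"fingers":22},{"dr":[0,0,0.36],"xyz":[0,0,0],"fingers":22},{"dr":[0,0,0.54],"xyz":[0,0,0],"fingers":22},{"dr":[0,0,0.72],"xyz":[0,0,0],"fingers":22},{"dr":[0,0,0.9],"xyz":[0,0,0],"fingers":22}]'
python3 -m inch '[{"dr":[0,0,0.17],"xyz":[0,0,0],"fingers":22},{"dr":[0,0,0.34],"xyz":[0,0,0],"fingers":22},{"dr":[0,0,0.34],"xyz":[0,0,-0.001],"fingers":22},{"dr":[0,0,0.34],"xyz":[0,0,-0.001],"fingers":22},{"dr":[0,0,0.34],"xyz":[0,0,-0.001],"fingers":22}]'
python3 -m inch '[{"dr":[0,0,0],"xyz":[0,0,0],"fingers":50},{"dr":[0,0,0],"xyz":[0,0,0],"fingers":110},{"dr":[0,0,0],"xyz":[0,0,0],"fingers":110},{"dr":[0,0,0],"xyz":[0,0,0],"fingers":110},{"dr":[0,0,0],"xyz":[0,0,0.003],"fingers":110}]' 60
```

```text
t: 37.67
ee_pos: [610.2, -30.1, 1.2]
orientation: [-1.416, 2.804, -0.0]
wrist_force: [0.0, -0.1, 1.0]
grip_width: 78.0
t: 38.3
ee_pos: [613.1, -30.5, 5.0]
orientation: [-1.413, 2.798, -0.004]
wrist_force: [-3.0, -0.8, 18.7]
grip_width: 48.6
t: 38.92
ee_pos: [609.7, -30.8, 1.6]
orientation: [1.862, -2.53, -0.0]
wrist_force: [-0.2, 0.7, -0.2]
grip_width: 77.9
t: 39.55
ee_pos: [609.7, -30.8, 1.5]
orientation: [2.778, -1.467, -0.001]
wrist_force: [0.3, -0.5, -0.8]
grip_width: 78.0
t: 40.17
ee_pos: [609.8, -30.7, 0.7]
orientation: [2.982, -0.988, -0.0]
wrist_force: [-1.0, -0.2, 0.1]
grip_width: 78.1
t: 40.8
ee_pos: [609.7, -30.7, 3.9]
orientation: [-2.983, 0.985, 0.0]
wrist_force: [0.2, -1.0, -0.8]
grip_width: 53.7
```

The widths (48.6, then 53.7) differ from the earlier grips. I'll lift a little and look.

```bash
python3 -m inch '[{"dr":[0,0,0],"xyz":[0,0,0.002],"fingers":110},{"dr":[0,0,0],"xyz":[0,0,0.005],"fingers":110},{"dr":[0,0,0],"xyz":[0,0,0.008],"fingers":110},{"dr":[0,0,0],"xyz":[0,0,0.008],"fingers":110},{"dr":[0,0,0],"xyz":[0,0,0.008],"fingers":110}]'
python3 - <<'E'
from h import *
p,d=robot.capture("scene"); cv2.imwrite("pics/scene9.png",p[:,:,::-1])
cv2.imwrite("pics/c9.png",np.hstack([cv2.resize(p[v-h:v+h,u-h:u+h],(400,400),interpolation=cv2.INTER_CUBIC) for x,h in(([476,221,25],30),([610,-31,20],30)) for u,v in [map(int,proj("scene",x))]])[:,:,::-1])
E
```

```text
t: 41.42
ee_pos: [609.8, -30.7, 11.8]
orientation: [-2.983, 0.985, 0.0]
wrist_force: [-0.5, -0.2, -0.4]
grip_width: 53.8
```

View pics/c9.png

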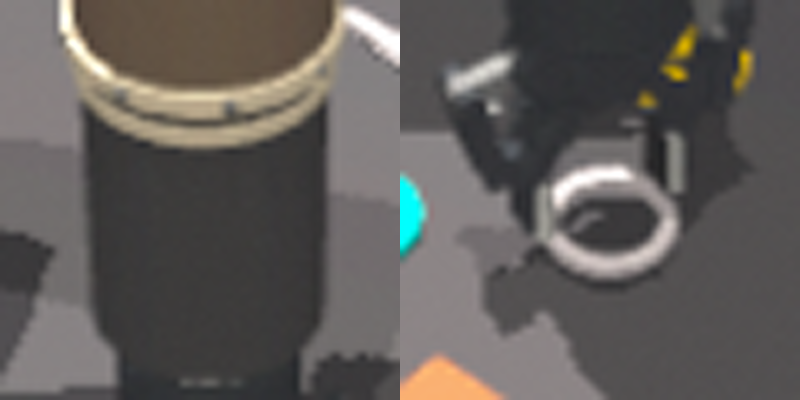

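The ring sits off-centre in the jaws, toward the camera. The tips are too high for an 8 mm part: open fingers stand farther back. I'll set it down, rise, re-measure and grip lower.

```bash
python3 -m inch '[{"dr":[0,0,0],"xyz":[0,0,-0.005],"fingers":110},{"dr":[0,0,0],"xyz":[0,0,-0.009],"fingers":110},{"dr":[0,0,0],"xyz":[0,0,-0.0105],"fingers":110},{"dr":[0,0,0],"xyz":[0,0,-0.0105],"fingers":80},{"dr":[0,0,0],"xyz":[0,0,-0.0105],"fingers":22}]'
python3 -m inch '[{"dr":[0,0,0],"xyz":[0,0,0],"fingers":22},{"dr":[0,0,0],"xyz":[0,0,0.03],"fingers":22},{"dr":[0,0,0],"xyz":[0,0,0.07],"fingers":22},{"dr":[0,0,0],"xyz":[0,0,0.11],"fingers":22},{"dr":[0,0,0],"xyz":[0,0,0.12],"fingers":22}]'
python3 - <<'E'
from m import *
P={n:robot.capture(n)[0] for n in("top","scene")}
for n in P: cv2.imwrite(f"pics/{n}10.png",P[n][:,:,::-1])
n="scene";uv=proj(n,[610,-31,8]);x,y=map(int,uv)
for T in(None,150,130,170):
    c,mr,h,t=blob(P[n],uv,17,T);w=np.array([ray(n,q,8)[:2] for q in h]).astype(np.float32);print(t,c,ray(n,c,8),cv2.minAreaRect(w)[1])
print(robot.read_state()["ee_pos"])
cv2.imwrite("pics/c10.png",cv2.resize(P[n][y-30:y+30,x-30:x+30],(480,480),interpolation=cv2.INTER_CUBIC)[:,:,::-1])
E
```

```text
t: 42.1
ee_pos: [609.9, -30.7, 1.1]
orientation: [2.983, -0.985, -0.0]
wrist_force: [-0.7, 0.8, -0.5]
grip_width: 75.0
t: 42.72
ee_pos: [611.5, -30.5, 124.4]
orientation: [-2.981, 0.984, -0.007]
wrist_force: [0.2, -0.2, -0.4]
grip_width: 77.8
154.0 [285.78761479 231.55995409] [613.72277644 -33.72491023   8.        ] (60.050254821777344, 64.80877685546875)
150 [285.80082653 231.55936406] [613.75623445 -33.7055657    8.        ] (60.08173751831055, 64.80941009521484)
130 [281.40146707 234.41344739] [607.49480916 -49.4898117    8.        ] (106.0199203491211, 67.21528625488281)
170 [285.75978351 231.46535633] [613.47757076 -33.42538669   8.        ] (58.63970947265625, 61.84891128540039)
[610.47839972 -30.55352261 122.51171374]
```

View pics/c10.png

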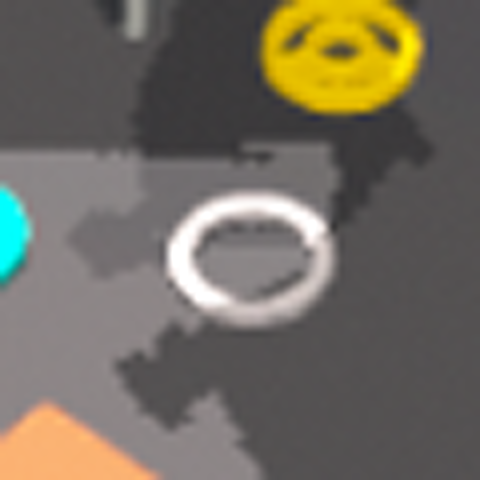

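The ring is flat on the bench, now at about (615.6,-36.5) by the known scene-camera offset. I'll shift there, descend to TCP -4 and grip.

```bash
python3 -m inch '[{"dr":[0,0,0],"xyz":[0.006,-0.0056,-0.03],"fingers":22},{"dr":[0,0,0],"xyz":[0.006,-0.0056,-0.07],"fingers":22},{"dr":[0,0,0],"xyz":[0.006,-0.0056,-0.11],"fingers":22},{"dr":[0,0,0],"xyz":[0.006,-0.0056,-0.12],"fingers":22},{"dr":[0,0,0],"xyz":[0.006,-0.0056,-0.124],"fingers":22}]' 30
python3 -m inch '[{"dr":[0,0,0],"xyz":[0,0,-0.001],"fingers":22},{"dr":[0,0,0],"xyz":[0,0,-0.001],"fingers":50},{"dr":[0,0,0],"xyz":[0,0,-0.001],"fingers":62},{"dr":[0,0,0],"xyz":[0,0,-0.001],"fingers":62},{"dr":[0,0,0],"xyz":[0,0,-0.001],"fingers":62}]'
```

```text
t: 43.45
ee_pos: [615.6, -36.4, -3.4]
orientation: [2.982, -0.984, -0.002]
wrist_force: [0.1, -0.2, 1.2]
grip_width: 78.3
t: 44.08
ee_pos: [615.9, -36.3, -3.4]
orientation: [-2.983, 0.985, -0.001]
wrist_force: [-1.4, -0.4, -0.6]
grip_width: 64.6
```

```bash
python3 -m inch '[{"dr":[0,0,0],"xyz":[0,0,0],"fingers":75},{"dr":[0,0,0],"xyz":[0,0,0],"fingers":90},{"dr":[0,0,0],"xyz":[0,0,0],"fingers":110},{"dr":[0,0,0],"xyz":[0,0,0],"fingers":110},{"dr":[0,0,0],"xyz":[0,0,0],"fingers":110}]' 30
```

```text
t: 44.7
ee_pos: [616.1, -36.3, -3.4]
orientation: [-2.983, 0.985, -0.001]
wrist_force: [-1.3, 0.9, 6.0]
grip_width: 57.1
```

Width 57.1 is a good grip. I'll centre on the other axis: release, turn -90°, grip.

```bash
python3 -m inch '[{"dr":[0,0,0],"xyz":[0,0,0],"fingers":22},{"dr":[0,0,0],"xyz":[0,0,0],"fingers":22},{"dr":[0,0,0],"xyz":[0,0,0.001],"fingers":22},{"dr":[0,0,-0.15],"xyz":[0,0,0.001],"fingers":22},{"dr":[0,0,-0.33],"xyz":[0,0,0.001],"fingers":22}]'
python3 -m inch '[{"dr":[0,0,-0.18],"xyz":[0,0,0],"fingers":22},{"dr":[0,0,-0.36],"xyz":[0,0,0],"fingers":22},{"dr":[0,0,-0.54],"xyz":[0,0,0],"fingers":22},{"dr":[0,0,-0.72],"xyz":[0,0,0],"fingers":22},{"dr":[0,0,-0.9],"xyz":[0,0,0],"fingers":22}]'
python3 -m inch '[{"dr":[0,0,-0.17],"xyz":[0,0,0],"fingers":22},{"dr":[0,0,-0.34],"xyz":[0,0,0],"fingers":22},{"dr":[0,0,-0.34],"xyz":[0,0,-0.001],"fingers":22},{"dr":[0,0,-0.34],"xyz":[0,0,-0.001],"fingers":50},{"dr":[0,0,-0.34],"xyz":[0,0,-0.001],"fingers":62}]'
python3 -m inch '[{"dr":[0,0,0],"xyz":[0,0,0],"fingers":75},{"dr":[0,0,0],"xyz":[0,0,0],"fingers":90},{"dr":[0,0,0],"xyz":[0,0,0],"fingers":110},{"dr":[0,0,0],"xyz":[0,0,0],"fingers":110},{"dr":[0,0,0],"xyz":[0,0,0],"fingers":110}]' 40
python3 -m inch '[{"dr":[0,0,0],"xyz":[0,0,0.002],"fingers":110},{"dr":[0,0,0],"xyz":[0,0,0.01],"fingers":110},{"dr":[0,0,0],"xyz":[0,0,0.03],"fingers":110},{"dr":[0,0,0],"xyz":[0,0,0.06],"fingers":110},{"dr":[0,0,0],"xyz":[0,0,0.09],"fingers":110}]'
python3 - <<'E'
from h import *
s=robot.read_state();print(s["ee_pos"],s["wrist_force"])
p,d=robot.capture("scene"); cv2.imwrite("pics/scene11.png",p[:,:,::-1])
cv2.imwrite("pics/c11.png",np.hstack([cv2.resize(p[v-h:v+h,u-h:u+h],(400,400),interpolation=cv2.INTER_CUBIC) for x,h in(([476,221,25],30),([616,-36,100],30)) for u,v in [map(int,proj("scene",x))]])[:,:,::-1])
E
```

```text
t: 45.32
ee_pos: [615.8, -36.3, -2.8]
orientation: [2.777, -1.469, -0.0]
wrist_force: [-0.2, -0.7, 0.1]
grip_width: 78.0
t: 45.95
ee_pos: [615.8, -36.3, -2.8]
orientation: [1.861, -2.531, -0.0]
wrist_force: [-0.7, -0.4, 0.1]
grip_width: 78.2
t: 46.58
ee_pos: [615.8, -36.3, -3.8]
orientation: [1.417, -2.804, -0.0]
wrist_force: [-0.1, 0.1, -0.5]
grip_width: 64.8
t: 47.2
ee_pos: [615.9, -36.3, -2.9]
orientation: [-1.415, 2.804, -0.0]
wrist_force: [-2.0, -0.0, 7.1]
grip_width: 58.2
t: 47.82
ee_pos: [615.7, -36.4, 87.3]
orientation: [1.414, -2.805, -0.0]
wrist_force: [0.1, 0.5, -1.0]
grip_width: 57.7
[615.69452968 -36.3595264   87.33559036] [ 0.11915029  0.51421956 -0.97939093]
```

View pics/c11.png

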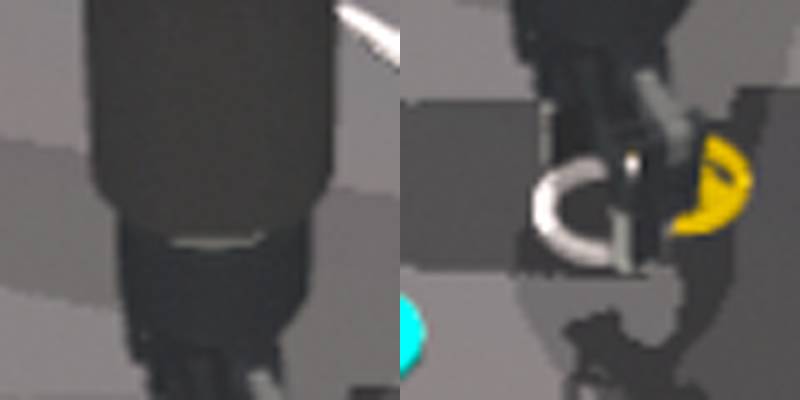

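The ring is now held centred and level. I'll carry it around in x first, so the camera can see the stack.

```bash
python3 -m inch '[{"dr":[0,0,0],"xyz":[-0.035,0,0],"fingers":110},{"dr":[0,0,0],"xyz":[-0.07,0,0],"fingers":110},{"dr":[0,0,0],"xyz":[-0.11,0,0],"fingers":110},{"dr":[0,0,0],"xyz":[-0.14,0,0],"fingers":110},{"dr":[0,0,0],"xyz":[-0.14,0,0],"fingers":110}]'
python3 - <<'E'
from h import *
s=robot.read_state();print(s["ee_pos"],s["wrist_force"])
p,d=robot.capture("scene"); cv2.imwrite("pics/scene12.png",p[:,:,::-1])
cv2.imwrite("pics/c12.png",np.hstack([cv2.resize(p[v-h:v+h,u-h:u+h],(400,400),interpolation=cv2.INTER_CUBIC) for x,h in(([476,221,25],25),([476,-36,100],40)) for u,v in [map(int,proj("scene",x))]])[:,:,::-1])
E
```

```text
t: 48.5
ee_pos: [474.0, -36.5, 86.8]
orientation: [-1.415, 2.805, 0.001]
wrist_force: [0.8, 0.3, -0.5]
grip_width: 57.6
[473.97168175 -36.48956028  86.80253604] [ 0.81981973  0.25655284 -0.48756245]
```

View pics/c12.png

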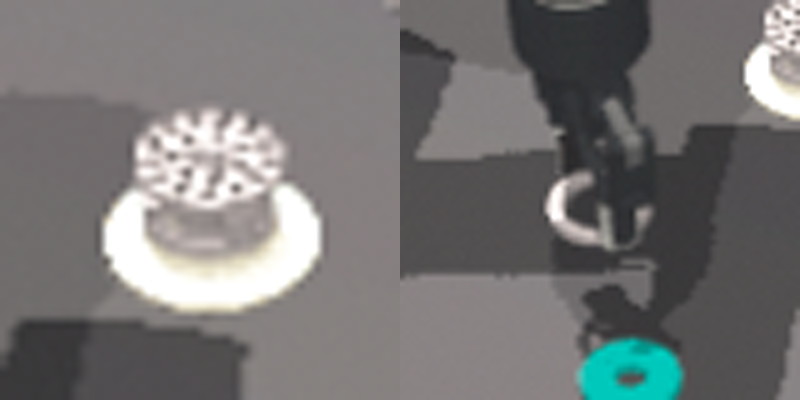

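The hole plate lies level on the stack at about (210,155), with the pin in its bore. Next is carrying the ring over and lowering it.

```bash
python3 -m inch '[{"dr":[0,0,0],"xyz":[0,0.04,0],"fingers":110},{"dr":[0,0,0],"xyz":[0,0.09,0],"fingers":110},{"dr":[0,0,0],"xyz":[0,0.14,0],"fingers":110},{"dr":[0,0,0],"xyz":[0,0.19,0],"fingers":110},{"dr":[0,0,0],"xyz":[0,0.235,0],"fingers":110}]'
python3 -m inch '[{"dr":[0,0,0],"xyz":[0,0.0227,0],"fingers":110},{"dr":[0,0,0],"xyz":[0,0.0227,0],"fingers":110},{"dr":[0,0,0],"xyz":[0,0.0227,-0.01],"fingers":110},{"dr":[0,0,0],"xyz":[0,0.0227,-0.03],"fingers":110},{"dr":[0,0,0],"xyz":[0,0.0227,-0.035],"fingers":110}]'
python3 -m inch '[{"dr":[0,0,0],"xyz":[0,0,0],"fingers":110},{"dr":[0,0,0],"xyz":[0,0,-0.002],"fingers":110},{"dr":[0,0,0],"xyz":[0,0,-0.004],"fingers":110},{"dr":[0,0,0],"xyz":[0,0,-0.005],"fingers":110},{"dr":[0,0,0],"xyz":[0,0,-0.005],"fingers":110}]'
```

```text
t: 49.18
ee_pos: [476.8, 201.2, 86.5]
orientation: [-1.415, 2.804, 0.0]
wrist_force: [0.8, -0.9, -1.9]
grip_width: 57.9
t: 49.8
ee_pos: [475.1, 219.5, 49.8]
orientation: [1.41, -2.804, 0.001]
wrist_force: [-0.3, -0.6, -1.1]
grip_width: 57.9
t: 50.42
ee_pos: [475.9, 221.4, 46.4]
orientation: [-1.414, 2.805, 0.0]
wrist_force: [-0.7, -0.0, -1.1]
grip_width: 57.5
```

```bash
python3 -m inch '[{"dr":[0,0,0],"xyz":[0,0,-0.001],"fingers":110},{"dr":[0,0,0],"xyz":[0,0,-0.0015],"fingers":110},{"dr":[0,0,0],"xyz":[0,0,-0.0015],"fingers":110},{"dr":[0,0,0],"xyz":[0,0,-0.0015],"fingers":110},{"dr":[0,0,0],"xyz":[0,0,-0.0015],"fingers":110}]'
python3 -m inch '[{"dr":[0,0,0],"xyz":[0,0,-0.0005],"fingers":110},{"dr":[0,0,0],"xyz":[0,0,-0.001],"fingers":110},{"dr":[0,0,0],"xyz":[0,0,-0.001],"fingers":110},{"dr":[0,0,0],"xyz":[0,0,-0.001],"fingers":110},{"dr":[0,0,0],"xyz":[0,0,-0.001],"fingers":110}]'
```

```text
t: 51.05
ee_pos: [475.9, 221.4, 44.8]
orientation: [1.414, -2.805, 0.0]
wrist_force: [-0.8, -0.2, 0.2]
grip_width: 58.0
t: 51.68
ee_pos: [475.9, 221.4, 44.1]
orientation: [-1.414, 2.805, 0.0]
wrist_force: [-2.4, -0.4, 5.2]
grip_width: 57.7
```

Contact at TCP 44.1, as predicted. I'll release gently, retreat upward and then to the side, and check.

```bash
python3 -m inch '[{"dr":[0,0,0],"xyz":[0,0,0.0003],"fingers":110},{"dr":[0,0,0],"xyz":[0,0,0.0005],"fingers":80},{"dr":[0,0,0],"xyz":[0,0,0.0005],"fingers":40},{"dr":[0,0,0],"xyz":[0,0,0.0005],"fingers":22},{"dr":[0,0,0],"xyz":[0,0,0.004],"fingers":15}]'
python3 -m inch '[{"dr":[0,0,0],"xyz":[0,0,0.03],"fingers":15},{"dr":[0,0,0],"xyz":[0,0,0.08],"fingers":15},{"dr":[0,0,0],"xyz":[0,-0.04,0.1],"fingers":15},{"dr":[0,0,0],"xyz":[0,-0.09,0.1],"fingers":15},{"dr":[0,0,0],"xyz":[0,-0.14,0.1],"fingers":15}]'
python3 -m inch '[{"dr":[0,0,0],"xyz":[0,-0.05,0],"fingers":15},{"dr":[0,0,0],"xyz":[0,-0.1,0],"fingers":15},{"dr":[0,0,0],"xyz":[0,-0.13,0],"fingers":15},{"dr":[0,0,0],"xyz":[0,-0.13,0],"fingers":15},{"dr":[0,0,0],"xyz":[0,-0.13,0],"fingers":15}]'
python3 - <<'E'
from m import *
P={n:robot.capture(n)[0] for n in("top","scene")}
for n in P: cv2.imwrite(f"pics/{n}13.png",P[n][:,:,::-1])
cv2.imwrite("pics/c13.png",np.hstack([cv2.resize(P[n][v-h:v+h,u-h:u+h],(400,400),interpolation=cv2.INTER_CUBIC) for n,x,h in(("scene",[476,221,35],25),("top",[476,221,35],30)) for u,v in [map(int,proj(n,x))]])[:,:,::-1])
E
```

```text
t: 52.3
ee_pos: [475.7, 221.3, 47.7]
orientation: [1.414, -2.805, 0.0]
wrist_force: [-0.1, -0.5, -0.1]
grip_width: 80.7
t: 52.92
ee_pos: [475.8, 80.3, 148.6]
orientation: [-1.415, 2.803, 0.0]
wrist_force: [1.6, -0.3, -0.2]
grip_width: 80.3
t: 53.55
ee_pos: [476.0, -48.5, 148.0]
orientation: [-1.413, 2.805, -0.0]
wrist_force: [-0.2, 0.7, 0.3]
grip_width: 80.3
```

View pics/c13.png

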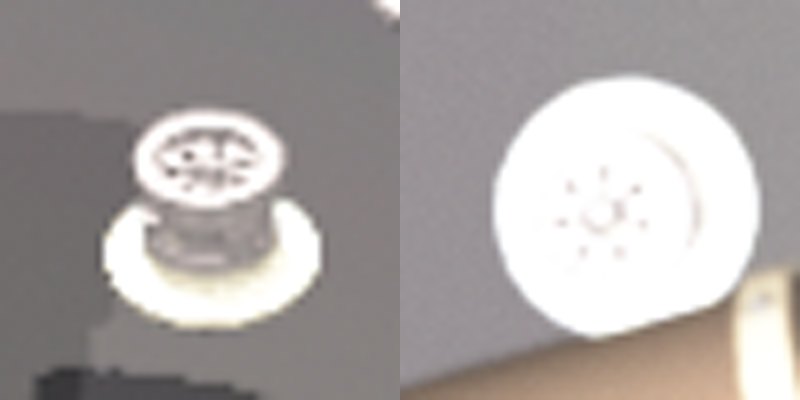

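The ring lies level and centred on the hole plate: its edges at 133 to 286 px match the plate's earlier edges. I'm handing the job in.

```bash
python3 -c "
from rig import robot
print(robot.finish_job())"
```

```text
the job is handed in; nothing more can be done
None
```

The cutting set is stacked on the pin in order: kidney plate, knife, hole plate, spacer ring. I handed the job in at about 54 s; the robot reports no verdict.

**Last checks:**
- **Contact heights:** the four pieces touched down at TCP heights of 18.6, 28.1, 40.4 and 44.1 mm, which fits the stack heights.
- **Final pictures:** they show a level stack. The ring's outline matches the hole plate's to within about a pixel (roughly 3 mm), and the arm is clear of everything.
- **Stone, pot and scissors:** I did not re-measure their positions at the end. I never moved close to them.

**What disagreed:**
- **Cameras:** the two cameras differed by about 3 to 5 mm. I settled this by centring the kidney plate between the jaws in two directions and comparing pictures.
- **First spacer grip:** it slipped and shifted the ring about 8 mm on the bench. I set it down, re-measured, and gripped it again lower and centred.

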